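Charge the tubeless air bottle: guard shut, hold the fill dial at full

TASK

The air bottle is already screwed into the bay of the blue charging station: slide the clear guard fully shut over the bottle, which also uncovers the red dial, and only then turn the dial clockwise against its spring, past the first two notches to the third, the red dot. The dial springs back by itself, so keep hold of it: finish with the gripper still holding the dial at the third notch and the guard shut, and leave everything else on the bench where it is.

Things in the scene. Friction and masses are not known exactly. Their poses are not given: they have to be found in the camera images.
- station: blue bottle charging station fixed on the bench, 260 (x, to its back) x 325 (y, to its left) mm, origin under its centre, yaw varies. Left half: bay with a 76 mm air bottle along x, walls 122 mm high. Right half: control deck 66 mm above the bench, flat gauge (76 mm high) at (68, -85), red dial at (-30, -85) mm. Guard tracks at x -119 and +119, 10 mm wide, tops 122 mm above the bench
- guard (a joint): clear sliding guard, m: 0 = fully shut over the bottle bay against a stop, 0.14 = open, parked over dial and deck. Shuts along the station's +y; slides at 2 to 4 N, stays where left. Clear plate in an aluminium frame 246 (x) x 152 (y) x 7 mm, underside 122.5 and top 130 mm above the bench, 10 mm over the dial, which cannot be gripped beneath it. Shut, its right edge is at station y +1 mm
- guard_handle (a point): centre of the grip bar of the guard's black bow handle: round bar 14 mm thick, 100 mm long along the station's x, 160 mm above the bench, 24 mm clear below the bar. Moves with the guard; axes as the station's. With the guard shut it lies at (-30, +117) mm of the station. Pinch it from above, fingers on its +y and -y sides
- dial_turn (a joint): turn of the red dial, rad: 0 = rest (white mark), grows clockwise seen from above. Clicking notches at 0.4 (small yellow dot), 0.8 (larger yellow dot), 1.2 (red dot, the third); hard stop 1.3. A spring returns it to 0 from anywhere when let go: 0.06 N m at rest growing to 0.2 at the third notch, with click bumps of 0.03 to 0.05 N m either way between notches (crests near 0.2, 0.6, 1.0)
- dial: red wing grip of the dial: upright blade 56 (x) x 14 (y) x 38 mm tall, white pointer line at its +x end. Origin on the vertical dial axis, 100 mm above the bench: blade from 26 mm below it (black skirt disc, 60 mm across) to 12 above. At rest its x is 0.6 rad anticlockwise of the station's x, at the third notch 0.6 rad clockwise of it. Pinch from above across its thickness
- tray: loose grey plastic tray on rubber feet, 260 x 180 x 36 mm, origin under its centre; not to be disturbed
- tyre_lever: loose orange tyre lever 127 x 22 x 7 mm lying in the tray, origin under its middle; not to be disturbed
- spoke_wrench: loose chrome three-armed spoke wrench, 70 mm across, 8 mm thick, lying in the tray; not to be disturbed
- pump_gauge: loose round black push-button pump gauge, 62 mm across, 22 mm tall, lying in the tray; not to be disturbed
- clip_box: loose black plastic box with a spring clip lid, 89 x 134 x 52 mm, origin under its centre; not to be disturbed
- sealant: loose white sealant bottle, 54 mm across, 115 mm tall, standing just right of the station; origin under its centre; not to be disturbed
- cassette: loose steel sprocket cassette, 96 mm across, 36 mm tall, lying just left of the station; origin under its centre; not to be disturbed

How it is judged:
On the way, in this order (a step that is already met when the one before it is completed fails the run):
1. the guard is slid fully shut over the bottle bay, the dial still at rest (value of joint guard below 0.006 m and value of joint dial_turn below 0.15 rad), for 0.2 s.
2. the dial is turned to the third notch (value of joint dial_turn above 1.1 rad and value of joint guard below 0.008 m), for 0.2 s.
At the end, for the whole second after the job is handed in: the fingers are holding the dial (more than 1 N) steady at the third notch (beyond 1.1 rad; notch at 1.2, stop at 1.3), with the guard within 8 mm of fully shut, through the last second (all of step 2 and contact force between the fingers and dial above 1 N and velocity of joint dial_turn between -0.2 and 0.2 rad/s); the arm keeps its last pose, push and grip.
It fails at once if the dial is turned past its first notch while the guard is not shut (value of joint dial_turn above 0.4 rad and value of joint guard above 0.01 m).
It fails at once if something else on the bench is pushed more than 25 mm (distance of any of tray, tyre_lever, spoke_wrench, pump_gauge, clip_box, sealant, cassette from where it was at the start of the episode above 0.025 m).
It fails at once if the sealant bottle is knocked over (angle between sealant's own z axis and vertical above 0.5 rad).
It also fails if it takes over 38 s, if anything falls off the work surface, if the arm or the gripper's body presses on something with over 40 N, if the wrist force passes 120 N, or if a joint passes its speed limit or range.

ROBOT

A 6-joint arm with a two-finger parallel gripper is mounted at the origin on the work surface. World frame = base frame: x ahead of the robot, y to its left, z up, the work surface at z = 0. Lengths are in m, angles in rad, forces in N, time in s.
With the tool pointing down it reaches from about 0.35 to 0.775 m from the base axis. Payload 7.3 kg.
Tool frame: the origin (TCP) lies at the very end of the fingers, on their centre line; the grasp point (between the pads) lies 19 mm behind it (robot.hold_point_z is the distance from the TCP to the grasp point, in m); z points along the fingers, y is the direction in which the jaws open and shut (so a half turn about z gives the same grasp; the last joint's range is limited). The gripper opens to 92 mm and grips with 3 to 60 N. Pads are 19 mm wide; open, the fingers measure 130 mm over their backs; the gripper's body (75 mm by 190 mm) begins 47 mm behind the grasp point.
Start: joints at [1.113, 0.342, 1.524, -0, 1.275, -0.146], TCP at [0.161, 0.5, 0.227] pointing down, gripper open.
Joint ranges: [-2.53, 2.53], [-0.77, 2.02], [0.04, 2.7], [-1, 4.14], [0.28, 2.66], [-3.11, 3.11]. Speed limits (rad/s): [2.57, 2.57, 3.14, 3.14, 3.14, 3.14].

INTERFACE

Orientations are given as [roll, pitch, yaw] about the fixed x, y, z axes, in that order (R = Rz(yaw) Ry(pitch) Rx(roll)).
In Python, from cell import monitor, viewer, robot gives the robot as it stands.
- The arm moves only by the tool move_arm, never from a script. Its argument "deltas" is a list of rows, each an object of numbers: "x", "y", "z": the shift along the tool's x, y, z in m; "wx", "wy", "wz": the turn, a rotation vector about the tool's x, y, z in degrees; "hand": the opening, from 0 (shut) to 1 (fully open). In form: [{"x": .., "y": .., "z": .., "wx": .., "wy": .., "wz": .., "hand": ..}, ...]. A call has 1 to 8 rows; each row is the pose to reach, as a shift and turn from the pose commanded when the call began, along the tool's axes at that moment; what a row does not reach only later rows make up. A row lasts 1/8 s, in which the tool goes at most 62.5 mm and 10.7 degrees, less where a joint would pass 70% of its speed; a pose out of reach is approached as far as the arm can. A call with a gripper value outside its range is refused whole. The fingers move at their own pace and stop on an object; "grip_force" is the grip in N (left out, the last holds). Time passes only in rows, so rows that repeat a pose let the fingers close. It gives the time, the measured TCP pose, the force and the opening at its end, in the units of the state.
- monitor.observe(): the state, without advancing time (a new reading comes with each control period).
- viewer.read_camera(name): name is "side" or "top"; returns the picture (420x560x3 uint8, red, green, blue); there is no depth.
- viewer.camera_params(name): a dict with "camera_matrix" (3x3 intrinsics, pixels), "R" (3x3) and "t" (3): a world point X has camera coordinates R X + t. Camera axes: x right, y down, z forward; pixel columns grow to the right and rows downward; lengths in m; the calibration is good to about 2 mm. A picture is of the moment at which its call begins. camera_params takes no time and is no camera call.
- robot.hand_in(): hands the job in, once; it reports no verdict.
The state is a dict: "time": time; "qpos": joint angles; "qvel": joint speeds; "joint_efforts": joint torques, N m; "tool_pos": TCP position; "tool_rot": TCP orientation; "contact_force": force on the tool from outside, world axes, zero at the start; "torque": the same for the moment, N m; "opening": finger opening in m.
Only numpy, scipy, OpenCV 4.12 (cv2) and the standard library are available. Lean on these libraries where they do the work, as an engineer would, in place of code of your own. Each camera call takes 0.05 s, during which the arm holds its last target. There are 200 camera calls.

## Working session

There is one attempt and no reset: what is moved stays moved. The work goes in short steps, Python scripts to look and compute and a tool call to move; the robot and the scene stay as the last step left them, time stands still between calls to the robot, and variables do not carry over. Pictures are saved under pics/ and viewed, about 8 in all and at most 12, crops included, and the job is handed in when it is done.

Besides the shell and the picture viewer there is one more tool, called in YAML: its name, and indented under it one key for each argument. move_arm: Moves the arm, as the interface text tells. Its arguments: {"type":"object","properties":{"deltas":{"type":"array","items":{"type":"object","properties":{"x":{"type":"number"},"y":{"type":"number"},"z":{"type":"number"},"wx":{"type":"number"},"wy":{"type":"number"},"wz":{"type":"number"},"hand":{"type":"number"}}}},"grip_force":{"type":"number"}},"required":["deltas"]}

```bash
mkdir -p pics; ls; python3 - <<'E'
from cell import monitor, viewer, robot
import cv2
s=monitor.observe(); print(s)
for n in("top","side"):
    im=viewer.read_camera(n); cv2.imwrite(f"pics/{n}0.png",im[:,:,::-1]); print(n,viewer.camera_params(n))
E
```

```text
pics
{'time': 0.0, 'qpos': array([ 1.11303018e+00,  3.42695133e-01,  1.52504328e+00, -1.73223430e-05,
        1.27538076e+00, -1.45991327e-01]), 'qvel': array([ 0.00018347, -0.00128536,  0.00046973,  0.00144218, -0.00075676,
       -0.00096073]), 'joint_efforts': array([ 1.09279325e-03, -4.31231153e+01, -2.44227058e+01,  7.18763703e-02,
        5.58150513e-02, -2.09240366e-04]), 'tool_pos': array([0.16083703, 0.49932032, 0.22605011]), 'tool_rot': array([-3.14007997e+00, -2.05678636e-04,  2.82982274e+00]), 'contact_force': array([-0.39583166, -0.08097843, -0.55253876]), 'torque': array([ 0.02199312, -0.02436938,  0.01341673]), 'opening': 0.0922326687709319}
top {'camera_matrix': array([[399.56973072,   0.        , 281.36022066],
       [  0.        , 399.56973072, 199.07853724],
       [  0.        ,   0.        ,   1.        ]]), 'R': array([[-0.00730689, -0.99991931,  0.01039151],
       [-0.98777291,  0.00559902, -0.155799  ],
       [ 0.15572824, -0.01140286, -0.98773412]]), 't': array([-0.03005438,  0.50089577,  1.25141734])}
side {'camera_matrix': array([[462.94006054,   0.        , 286.27671418],
       [  0.        , 462.94006054, 210.10138602],
       [  0.        ,   0.        ,   1.        ]]), 'R': array([[-0.92559188, -0.37814345,  0.01694687],
       [-0.28135083,  0.65733893, -0.6991046 ],
       [ 0.25322199, -0.65185356, -0.71481855]]), 't': array([0.43088977, 0.242281  , 1.44416192])}
```

View pics/top0.png

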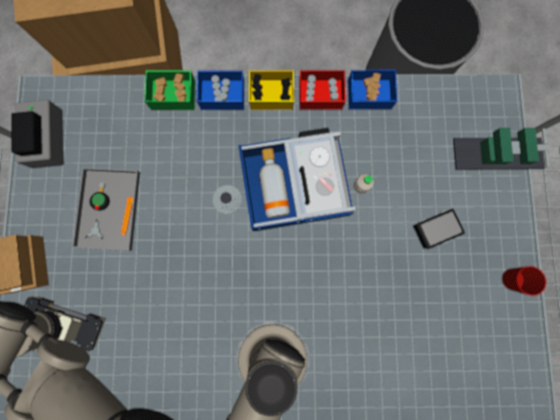

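View pics/side0.png

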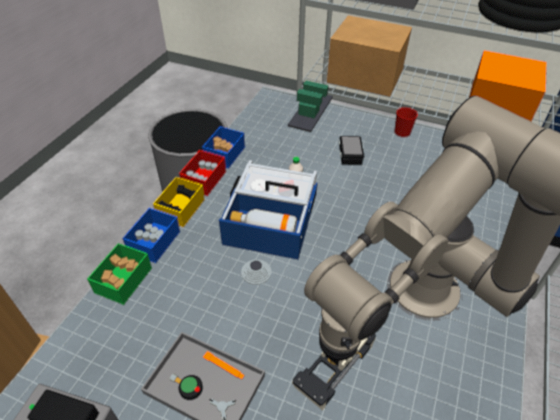

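The top view shows the station at about (297,180), with the black handle bar from (303,168) to (307,202) and the dial at about (325,186). In the side view the handle is at about (282,186). I'll zoom both for exact pixels.

```bash
python3 - <<'E'
import cv2,numpy as np
a=cv2.imread("pics/top0.png")[120:240,230:380]; b=cv2.imread("pics/side0.png")[145:265,210:330]
f=lambda i:cv2.resize(i,None,fx=5,fy=5,interpolation=cv2.INTER_CUBIC)
cv2.imwrite("pics/c1.png",f(a)); cv2.imwrite("pics/c2.png",f(b))
E
```

```text
(no output)
```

View pics/c1.png

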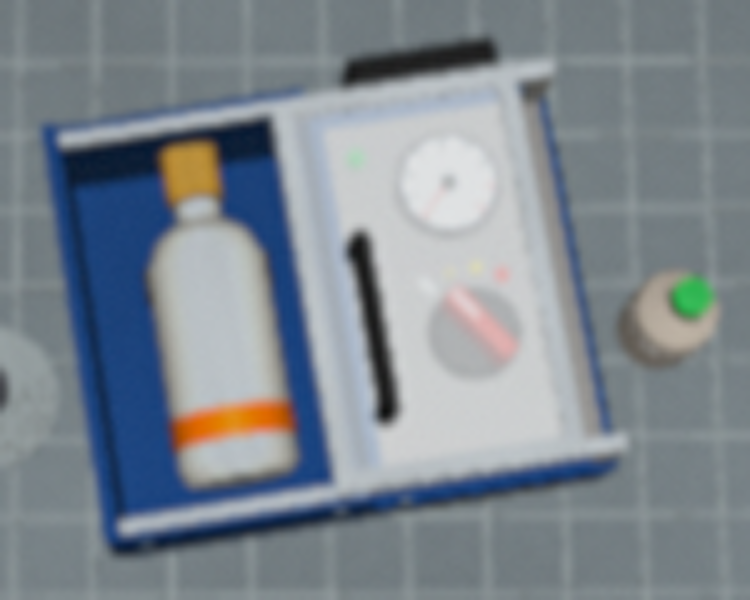

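View pics/c2.png

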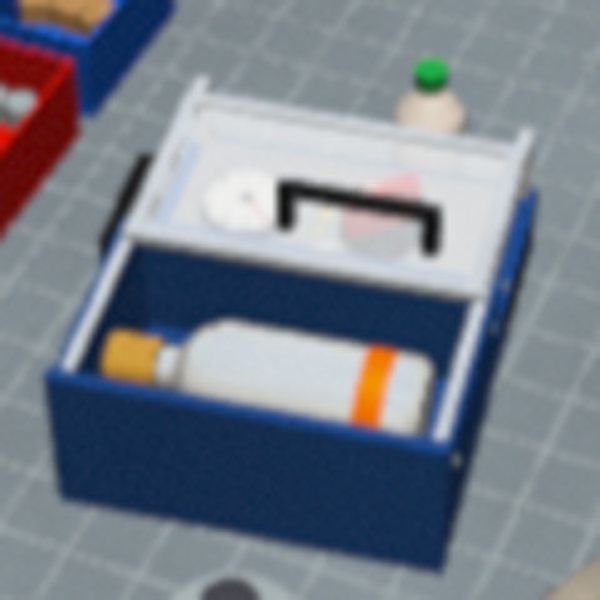

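The crops are clear. In c1 the handle bar runs (359,240) to (387,415), the track ends are at (60,140), (552,70), (118,527) and (625,443), and the blade top is at about (482,325). In c2 the bar runs (283,187) to (433,213), with the track ends at (205,82), (70,368), (528,135) and (440,435). I'll triangulate these and fit the station pose.

```bash
cat >h.py <<'E'
import numpy as np,cv2
from cell import monitor, viewer, robot
from scipy.optimize import least_squares
C={n:viewer.camera_params(n) for n in("top","side")}
def P(n):
    c=C[n]; return c["camera_matrix"]@np.c_[c["R"],c["t"]]
def tri(a,b):
    x=cv2.triangulatePoints(P("top"),P("side"),np.array(a,float),np.array(b,float))[:,0]; return x[:3]/x[3]
def proj(n,X):
    p=P(n)@np.append(X,1); return p[:2]/p[2]
def ray(n,uv,z):
    c=C[n]; d=c["R"].T@np.linalg.inv(c["camera_matrix"])@np.append(uv,1); o=-c["R"].T@c["t"]; return o+d*(z-o[2])/d[2]
E
python3 - <<'E'
from h import *
f=lambda o:lambda x,y:np.array([o[0]+(x+.5)/5-.5,o[1]+(y+.5)/5-.5])
t=f((230,120)); s=f((210,145))
ends=[tri(t(359,240),s(283,187)),tri(t(387,415),s(433,213))]
print("handle",ends,np.mean(ends,0)); d=ends[0]-ends[1]; print("yaw",np.arctan2(d[1],d[0]),np.linalg.norm(d))
m=[tri(t(60,140),s(70,368)),tri(t(552,70),s(205,82)),tri(t(118,527),s(440,435)),tri(t(625,443),s(528,135))]
for p in m: print(p)
c=np.mean(m,0); print("centre",c)
e=(m[0]-m[1])+(m[2]-m[3]); print("yaw",np.arctan2(-e[0],e[1]))
g=(m[0]-m[2])+(m[1]-m[3]); print("yaw",np.arctan2(g[1],g[0]))
print("dial top",ray("top",t(482,325),.112))
yaw=np.arctan2(g[1],g[0]);R=np.array([[np.cos(yaw),-np.sin(yaw)],[np.sin(yaw),np.cos(yaw)]])
print("handle st",R.T@(np.mean(ends,0)-c)[:2],"dial pred",c[:2]+R@[-.03,-.085])
E
```

```text
handle [array([ 0.57681236, -0.09163854,  0.16114543]), array([ 0.47386852, -0.10582982,  0.16286999])] [ 0.52534044 -0.09873418  0.16200771]
yaw 0.13699112842533914 0.10393171641783959
[0.64521496 0.08785775 0.13323262]
[ 0.69507659 -0.21659305  0.11735273]
[0.40900106 0.05166616 0.13630408]
[ 0.45988835 -0.25369452  0.1180603 ]
centre [ 0.55229524 -0.08269091  0.12623743]
yaw 0.16373420515259696
yaw 0.15424387644774643
dial top [ 0.53343539 -0.16974763  0.112     ]
handle st [-0.02909957 -0.01171165] dial pred [ 0.53571021 -0.17129078]
```

```bash
cat >>h.py <<'E'
from scipy.spatial.transform import Rotation as Ro
def delta(xyz,yaw):
    s=monitor.observe(); R=Ro.from_euler('xyz',s["tool_rot"])
    d=R.inv().apply(np.array(xyz)-s["tool_pos"]); w=(R.inv()*Ro.from_euler('xyz',[np.pi,0,yaw])).as_rotvec(degrees=True)
    print("t",s["time"],"pos",s["tool_pos"].round(4),"rot",s["tool_rot"].round(3),"open",round(s["opening"],4),"F",s["contact_force"].round(1)); print("delta mm",(d*1e3).round(1),"deg",w.round(1))
E
python3 -c "
from h import *
delta([.525,-.099,.215],3.29)"
```

```text
t 0.1 pos [0.1609 0.4994 0.2261] rot [-3.14 -0.    2.83] open 0.0917 F [-0.1 -0.  -0. ]
delta mm [-530.1 -457.8   11.6] deg [ -0.1  -0.  -26.4]
```

move_arm:
  deltas:
    - {"x": -0.53,"y": -0.458,"z": 0.011,"wz": -26.4,"hand": 1}
    - {"x": -0.53,"y": -0.458,"z": 0.011,"wz": -26.4,"hand": 1}
    - {"x": -0.53,"y": -0.458,"z": 0.011,"wz": -26.4,"hand": 1}
    - {"x": -0.53,"y": -0.458,"z": 0.011,"wz": -26.4,"hand": 1}
    - {"x": -0.53,"y": -0.458,"z": 0.011,"wz": -26.4,"hand": 1}
    - {"x": -0.53,"y": -0.458,"z": 0.011,"wz": -26.4,"hand": 1}
    - {"x": -0.53,"y": -0.458,"z": 0.011,"wz": -26.4,"hand": 1}
    - {"x": -0.53,"y": -0.458,"z": 0.011,"wz": -26.4,"hand": 1}

```text
schema error: expected keys x, y, z, wx, wy, wz, hand
```

```bash
python3 -c "
from h import *
delta([.525,-.099,.215],3.29)"
```

```text
t 0.1 pos [0.1609 0.4994 0.2261] rot [-3.14 -0.    2.83] open 0.0917 F [-0.1 -0.  -0. ]
delta mm [-530.1 -457.8   11.6] deg [ -0.1  -0.  -26.4]
```

All keys are required in every row.

move_arm:
  deltas:
    - {"x": -0.53,"y": -0.458,"z": 0.011,"wx": 0,"wy": 0,"wz": -26.4,"hand": 1}
    - {"x": -0.53,"y": -0.458,"z": 0.011,"wx": 0,"wy": 0,"wz": -26.4,"hand": 1}
    - {"x": -0.53,"y": -0.458,"z": 0.011,"wx": 0,"wy": 0,"wz": -26.4,"hand": 1}
    - {"x": -0.53,"y": -0.458,"z": 0.011,"wx": 0,"wy": 0,"wz": -26.4,"hand": 1}
    - {"x": -0.53,"y": -0.458,"z": 0.011,"wx": 0,"wy": 0,"wz": -26.4,"hand": 1}
    - {"x": -0.53,"y": -0.458,"z": 0.011,"wx": 0,"wy": 0,"wz": -26.4,"hand": 1}
    - {"x": -0.53,"y": -0.458,"z": 0.011,"wx": 0,"wy": 0,"wz": -26.4,"hand": 1}
    - {"x": -0.53,"y": -0.458,"z": 0.011,"wx": 0,"wy": 0,"wz": -26.4,"hand": 1}

```text
time: 1.1
tool_pos: [0.4157, 0.0806, 0.2191]
tool_rot: [3.141, 0.0, -2.993]
contact_force: [0.1, 0.7, 0.3]
opening: 0.0918
```

```bash
python3 -c "
from h import *
delta([.525,-.099,.215],3.29)"
```

```text
t 1.1 pos [0.4157 0.0806 0.2191] rot [ 3.141  0.    -2.993] open 0.0918 F [0.1 0.7 0.3]
delta mm [ -81.5 -193.8    4. ] deg [0. 0. 0.]
```

move_arm:
  deltas:
    - {"x": -0.075,"y": -0.18,"z": 0.004,"wx": 0,"wy": 0,"wz": 0,"hand": 1}
    - {"x": -0.075,"y": -0.18,"z": 0.004,"wx": 0,"wy": 0,"wz": 0,"hand": 1}
    - {"x": -0.075,"y": -0.18,"z": 0.004,"wx": 0,"wy": 0,"wz": 0,"hand": 1}
    - {"x": -0.075,"y": -0.18,"z": 0.004,"wx": 0,"wy": 0,"wz": 0,"hand": 1}
    - {"x": -0.075,"y": -0.18,"z": 0.004,"wx": 0,"wy": 0,"wz": 0,"hand": 1}

```text
time: 1.72
tool_pos: [0.5155, -0.0843, 0.2144]
tool_rot: [3.14, -0.001, -2.994]
contact_force: [1.1, 1.0, -0.0]
opening: 0.092
```

```bash
python3 -c "
from h import *
delta([.525,-.099,.141],3.29)
a,b=[cv2.resize(viewer.read_camera(n)[y:y+100,x:x+100,::-1],None,fx=4,fy=4,interpolation=cv2.INTER_CUBIC) for n,x,y in(('top',255,125),('side',230,140))]
cv2.imwrite('pics/d.png',np.hstack([a,b]))"
```

```text
t 1.725 pos [ 0.5155 -0.0843  0.2144] rot [ 3.140e+00 -1.000e-03 -2.994e+00] open 0.092 F [ 1.1  1.  -0. ]
delta mm [ -7.4 -16.   73.4] deg [ 0.1 -0.1 -0. ]
```

View pics/d.png

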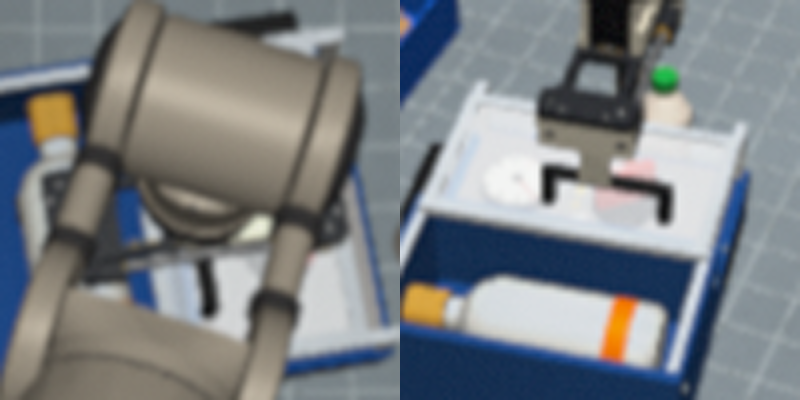

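The fingers stand just above the bar in the side view (fingertip at 595,180, bar from 548,172 to 668,190). Next I'll descend and grip.

move_arm:
  deltas:
    - {"x": -0.007,"y": -0.016,"z": 0.03,"wx": 0,"wy": 0,"wz": 0,"hand": 1}
    - {"x": -0.007,"y": -0.016,"z": 0.055,"wx": 0,"wy": 0,"wz": 0,"hand": 1}
    - {"x": -0.007,"y": -0.016,"z": 0.073,"wx": 0,"wy": 0,"wz": 0,"hand": 1}
    - {"x": -0.007,"y": -0.016,"z": 0.073,"wx": 0,"wy": 0,"wz": 0,"hand": 1}
    - {"x": -0.007,"y": -0.016,"z": 0.073,"wx": 0,"wy": 0,"wz": 0,"hand": 0}
    - {"x": -0.007,"y": -0.016,"z": 0.073,"wx": 0,"wy": 0,"wz": 0,"hand": 0}
    - {"x": -0.007,"y": -0.016,"z": 0.073,"wx": 0,"wy": 0,"wz": 0,"hand": 0}
    - {"x": -0.007,"y": -0.016,"z": 0.073,"wx": 0,"wy": 0,"wz": 0,"hand": 0}
  grip_force: 15

```text
time: 2.82
tool_pos: [0.5254, -0.0992, 0.1424]
tool_rot: [-3.141, 0.001, -2.993]
contact_force: [0.2, -0.2, -0.2]
opening: 0.0568
```

```bash
python3 -c "
from h import *
delta([.525,-.099,.141],3.29)
print(monitor.observe()['torque'])"
```

```text
t 2.825 pos [ 0.5254 -0.0992  0.1424] rot [-3.141e+00  1.000e-03 -2.993e+00] open 0.0568 F [ 0.2 -0.2 -0.2]
delta mm [0.3 0.2 1.4] deg [-0.  0.  0.]
[ 0.04051112  0.0303189  -0.01107103]
```

Fingers are still closing.

move_arm:
  deltas:
    - {"x": 0,"y": 0,"z": 0,"wx": 0,"wy": 0,"wz": 0,"hand": 0}
    - {"x": 0,"y": 0,"z": 0,"wx": 0,"wy": 0,"wz": 0,"hand": 0}
    - {"x": 0,"y": 0,"z": 0,"wx": 0,"wy": 0,"wz": 0,"hand": 0}
    - {"x": 0,"y": 0,"z": 0,"wx": 0,"wy": 0,"wz": 0,"hand": 0}
    - {"x": 0,"y": 0,"z": 0,"wx": 0,"wy": 0,"wz": 0,"hand": 0}

```text
time: 3.45
tool_pos: [0.5253, -0.0991, 0.1421]
tool_rot: [3.141, 0.0, -2.993]
contact_force: [0.3, 0.5, -0.1]
opening: 0.0135
```

move_arm:
  deltas:
    - {"x": 0,"y": 0.01,"z": 0,"wx": 0,"wy": 0,"wz": 0,"hand": 0}
    - {"x": 0,"y": 0.025,"z": 0,"wx": 0,"wy": 0,"wz": 0,"hand": 0}
    - {"x": 0,"y": 0.04,"z": 0,"wx": 0,"wy": 0,"wz": 0,"hand": 0}
    - {"x": 0,"y": 0.055,"z": 0,"wx": 0,"wy": 0,"wz": 0,"hand": 0}
    - {"x": 0,"y": 0.07,"z": 0,"wx": 0,"wy": 0,"wz": 0,"hand": 0}
    - {"x": 0,"y": 0.085,"z": 0,"wx": 0,"wy": 0,"wz": 0,"hand": 0}
    - {"x": 0,"y": 0.1,"z": 0,"wx": 0,"wy": 0,"wz": 0,"hand": 0}
    - {"x": 0,"y": 0.1,"z": 0,"wx": 0,"wy": 0,"wz": 0,"hand": 0}

```text
time: 4.45
tool_pos: [0.5093, 0.0018, 0.142]
tool_rot: [3.14, -0.002, -2.991]
contact_force: [-5.6, 1.6, 3.4]
opening: 0.0133
```

move_arm:
  deltas:
    - {"x": 0.002,"y": 0.01,"z": 0,"wx": 0,"wy": 0,"wz": 0,"hand": 0}
    - {"x": 0.002,"y": 0.02,"z": 0,"wx": 0,"wy": 0,"wz": 0,"hand": 0}
    - {"x": 0.002,"y": 0.028,"z": 0,"wx": 0,"wy": 0,"wz": 0,"hand": 0}
    - {"x": 0.002,"y": 0.032,"z": 0,"wx": 0,"wy": 0,"wz": 0,"hand": 0}
    - {"x": 0.002,"y": 0.032,"z": 0,"wx": 0,"wy": 0,"wz": 0,"hand": 0}

```text
time: 5.08
tool_pos: [0.5046, 0.0306, 0.1421]
tool_rot: [-3.14, 0.002, -2.992]
contact_force: [4.9, -6.3, -5.5]
opening: 0.0134
```

move_arm:
  deltas:
    - {"x": 0,"y": 0.003,"z": 0,"wx": 0,"wy": 0,"wz": 0,"hand": 0}
    - {"x": 0,"y": 0.006,"z": 0,"wx": 0,"wy": 0,"wz": 0,"hand": 0}
    - {"x": 0,"y": 0.006,"z": 0,"wx": 0,"wy": 0,"wz": 0,"hand": 0}

```text
time: 5.45
tool_pos: [0.5045, 0.0316, 0.1421]
tool_rot: [-3.131, 0.002, -2.992]
contact_force: [7.0, -30.6, -8.9]
opening: 0.0149
```

The guard is against its stop: force rose to 30 N with 1 mm of motion. Now I'll relax the push, release and lift.

move_arm:
  deltas:
    - {"x": 0,"y": -0.005,"z": 0,"wx": 0,"wy": 0,"wz": 0,"hand": 0}
    - {"x": 0,"y": -0.005,"z": 0,"wx": 0,"wy": 0,"wz": 0,"hand": 0.4}
    - {"x": 0,"y": -0.005,"z": 0,"wx": 0,"wy": 0,"wz": 0,"hand": 0.4}
    - {"x": 0,"y": -0.005,"z": 0,"wx": 0,"wy": 0,"wz": 0,"hand": 0.4}
    - {"x": 0,"y": -0.005,"z": -0.03,"wx": 0,"wy": 0,"wz": 0,"hand": 0.5}
    - {"x": 0,"y": -0.005,"z": -0.08,"wx": 0,"wy": 0,"wz": 0,"hand": 0.5}
    - {"x": 0,"y": -0.005,"z": -0.09,"wx": 0,"wy": 0,"wz": 0,"hand": 0.5}

```text
time: 6.32
tool_pos: [0.5049, 0.0324, 0.2353]
tool_rot: [-3.141, 0.006, -2.992]
contact_force: [0.5, 0.6, 0.6]
opening: 0.0459
```

```bash
python3 -c "
from h import *
delta([.536,-.169,.2],.157+.6+np.pi)
a,b=[cv2.resize(viewer.read_camera(n)[y:y+120,x:x+120,::-1],None,fx=5,fy=5,interpolation=cv2.INTER_CUBIC) for n,x,y in(('top',250,120),('side',210,140))]
cv2.imwrite('pics/e.png',cv2.resize(np.hstack([a,b]),(800,400)))"
```

```text
t 6.325 pos [0.5049 0.0324 0.2353] rot [-3.141  0.006 -2.992] open 0.0459 F [0.5 0.6 0.6]
delta mm [  -0.6 -203.8   35.6] deg [ -0.2   0.3 -34.8]
```

View pics/e.png

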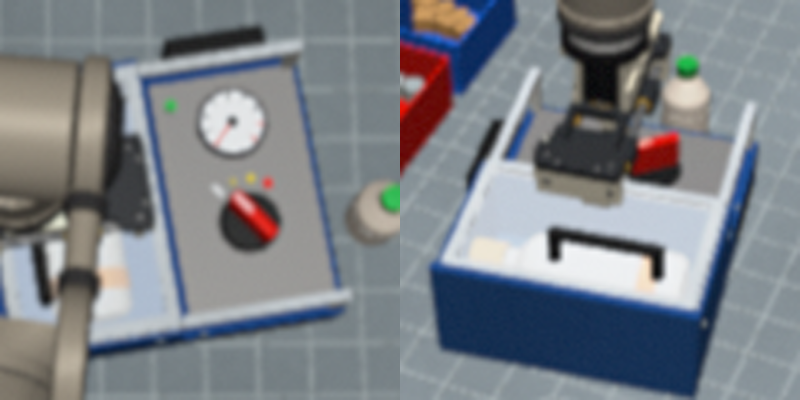

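The guard is shut and the dial uncovered. In the top view the red blade runs (235,195) to (275,238) in the picture; in the side view its top edge runs (633,152) to (677,136).

```bash
python3 -c "
from h import *
k=120/400
T=lambda x,y:np.array([250+x*k-.35,120+y*k-.35]); S=lambda x,y:np.array([210+(x-400)*k-.35,140+y*k-.35])
print(tri(T(255,217),S(655,143)),ray('top',T(255,217),.112),ray('side',S(655,143),.112))
a,b=ray('top',T(235,195),.112),ray('top',T(276,239),.112);print(a,b,np.arctan2(*(a-b)[[1,0]]))
n=ray('top',T(249,222),.074);print('skirt',n)
delta([.535,-.169,.2],.157+.6+np.pi)"
```

```text
[ 0.53591335 -0.17032556  0.1075997 ] [ 0.53296451 -0.17019675  0.112     ] [ 0.53575696 -0.16571596  0.112     ]
[ 0.55372381 -0.1522352   0.112     ] [ 0.51230224 -0.1889893   0.112     ] 0.7257639487045322
skirt [ 0.53553821 -0.16916877  0.074     ]
t 6.425 pos [0.5038 0.0324 0.233 ] rot [-3.141e+00  2.000e-03 -2.992e+00] open 0.0457 F [-0.5 -1.3 -0.2]
delta mm [  -0.7 -203.8   33.1] deg [ -0.1   0.1 -34.8]
```

move_arm:
  deltas:
    - {"x": 0,"y": -0.204,"z": 0.0,"wx": 0,"wy": 0,"wz": -34.5,"hand": 0.55}
    - {"x": 0,"y": -0.204,"z": 0.0,"wx": 0,"wy": 0,"wz": -34.5,"hand": 0.55}
    - {"x": 0,"y": -0.204,"z": 0.0,"wx": 0,"wy": 0,"wz": -34.5,"hand": 0.55}
    - {"x": 0,"y": -0.204,"z": 0.02,"wx": 0,"wy": 0,"wz": -34.5,"hand": 0.55}
    - {"x": 0,"y": -0.204,"z": 0.06,"wx": 0,"wy": 0,"wz": -34.5,"hand": 0.55}
    - {"x": 0,"y": -0.204,"z": 0.09,"wx": 0,"wy": 0,"wz": -34.5,"hand": 0.55}
    - {"x": 0,"y": -0.204,"z": 0.09,"wx": 0,"wy": 0,"wz": -34.5,"hand": 0.55}
    - {"x": 0,"y": -0.204,"z": 0.09,"wx": 0,"wy": 0,"wz": -34.5,"hand": 0.55}

```text
time: 7.42
tool_pos: [0.5341, -0.1696, 0.1424]
tool_rot: [-3.142, 0.0, -2.39]
contact_force: [0.3, 0.2, -0.0]
opening: 0.0505
```

```bash
python3 -c "
from h import *
delta([.535,-.169,.082],.15+.6+np.pi)
a,b=[cv2.resize(viewer.read_camera(n)[y:y+100,x:x+100,::-1],None,fx=4,fy=4,interpolation=cv2.INTER_CUBIC) for n,x,y in(('top',280,130),('side',240,130))]
cv2.imwrite('pics/f.png',np.hstack([a,b]))"
```

```text
t 7.425 pos [ 0.5341 -0.1696  0.1424] rot [-3.142  0.    -2.39 ] open 0.0505 F [ 0.3  0.2 -0. ]
delta mm [-1.1 -0.2 60.4] deg [-0.   0.   0.1]
```

View pics/f.png

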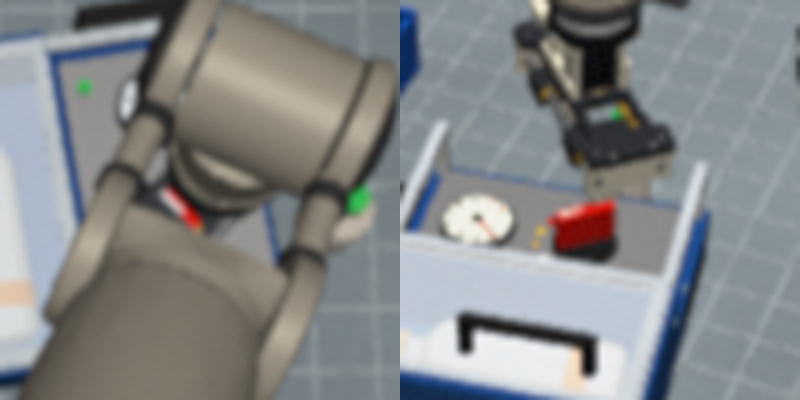

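The open fingers straddle the blade (blade at 180,205 in the top view; 585,225 in the side view). Next: descend and grip.

move_arm:
  deltas:
    - {"x": -0.001,"y": 0,"z": 0.03,"wx": 0,"wy": 0,"wz": 0,"hand": 0.55}
    - {"x": -0.001,"y": 0,"z": 0.05,"wx": 0,"wy": 0,"wz": 0,"hand": 0.55}
    - {"x": -0.001,"y": 0,"z": 0.059,"wx": 0,"wy": 0,"wz": 0,"hand": 0.55}
    - {"x": -0.001,"y": 0,"z": 0.059,"wx": 0,"wy": 0,"wz": 0,"hand": 0}
    - {"x": -0.001,"y": 0,"z": 0.059,"wx": 0,"wy": 0,"wz": 0,"hand": 0}
    - {"x": -0.001,"y": 0,"z": 0.059,"wx": 0,"wy": 0,"wz": 0,"hand": 0}
    - {"x": -0.001,"y": 0,"z": 0.059,"wx": 0,"wy": 0,"wz": 0,"hand": 0}
    - {"x": -0.001,"y": 0,"z": 0.059,"wx": 0,"wy": 0,"wz": 0,"hand": 0}
  grip_force: 50

```text
time: 8.52
tool_pos: [0.5358, -0.1701, 0.0837]
tool_rot: [-3.138, 0.001, -2.39]
contact_force: [4.0, -3.7, -0.7]
opening: 0.0137
```

```bash
python3 -c "
from h import *
delta([.535,-.169,.083],.15+.6+np.pi);print(monitor.observe()['torque'])"
```

```text
t 8.525 pos [ 0.5358 -0.1701  0.0837] rot [-3.138e+00  1.000e-03 -2.390e+00] open 0.0137 F [ 4.  -3.7 -0.7]
delta mm [-0.2  1.3  0.7] deg [-0.2  0.   0.1]
[-0.44582394 -0.32783003  0.08336609]
```

move_arm:
  deltas:
    - {"x": 0,"y": -0.001,"z": 0,"wx": 0,"wy": 0,"wz": 6,"hand": 0}
    - {"x": 0,"y": -0.001,"z": 0,"wx": 0,"wy": 0,"wz": 13,"hand": 0}
    - {"x": 0,"y": -0.001,"z": 0,"wx": 0,"wy": 0,"wz": 20,"hand": 0}
    - {"x": 0,"y": -0.001,"z": 0,"wx": 0,"wy": 0,"wz": 27,"hand": 0}
    - {"x": 0,"y": -0.001,"z": 0,"wx": 0,"wy": 0,"wz": 34,"hand": 0}
    - {"x": 0,"y": -0.001,"z": 0,"wx": 0,"wy": 0,"wz": 41,"hand": 0}
    - {"x": 0,"y": -0.001,"z": 0,"wx": 0,"wy": 0,"wz": 48,"hand": 0}
    - {"x": 0,"y": -0.001,"z": 0,"wx": 0,"wy": 0,"wz": 48,"hand": 0}

```text
time: 9.52
tool_pos: [0.5352, -0.1686, 0.0836]
tool_rot: [3.14, -0.0, 3.055]
contact_force: [0.0, 5.0, 4.7]
opening: 0.0134
```

```bash
python3 -c "
from h import *
delta([.5355,-.1698,.083],.157-.6+np.pi);print(monitor.observe()['torque'])"
```

```text
t 9.525 pos [ 0.5352 -0.1686  0.0836] rot [ 3.14  -0.     3.055] open 0.0134 F [0.  5.  4.7]
delta mm [-0.4 -1.1  0.6] deg [ 0.1 -0.  20.4]
[0.84864056 0.10951556 0.16240391]
```

move_arm:
  deltas:
    - {"x": 0,"y": 0.001,"z": 0,"wx": 0,"wy": 0,"wz": 7,"hand": 0}
    - {"x": 0,"y": 0.001,"z": 0,"wx": 0,"wy": 0,"wz": 14,"hand": 0}
    - {"x": 0,"y": 0.001,"z": 0,"wx": 0,"wy": 0,"wz": 21.5,"hand": 0}
    - {"x": 0,"y": 0.001,"z": 0,"wx": 0,"wy": 0,"wz": 21.5,"hand": 0}
    - {"x": 0,"y": 0.001,"z": 0,"wx": 0,"wy": 0,"wz": 21.5,"hand": 0}

```text
time: 10.15
tool_pos: [0.5354, -0.1679, 0.0836]
tool_rot: [3.141, -0.0, 2.684]
contact_force: [-0.2, 5.6, 5.2]
opening: 0.014
```

```bash
python3 -c "
from h import *
delta([.5355,-.1698,.083],.157-.6+np.pi);print(monitor.observe()['torque'])
a,b=[cv2.resize(viewer.read_camera(n)[y:y+60,x:x+60,::-1],None,fx=6,fy=6,interpolation=cv2.INTER_CUBIC) for n,x,y in(('top',295,150),('side',265,155))]
cv2.imwrite('pics/g.png',np.hstack([a,b]))"
```

```text
t 10.15 pos [ 0.5354 -0.1679  0.0836] rot [ 3.141 -0.     2.684] open 0.014 F [-0.2  5.6  5.2]
delta mm [-0.9 -1.7  0.6] deg [ 0.1 -0.  -0.8]
[0.81695437 0.0975562  0.21233939]
```

View pics/g.png

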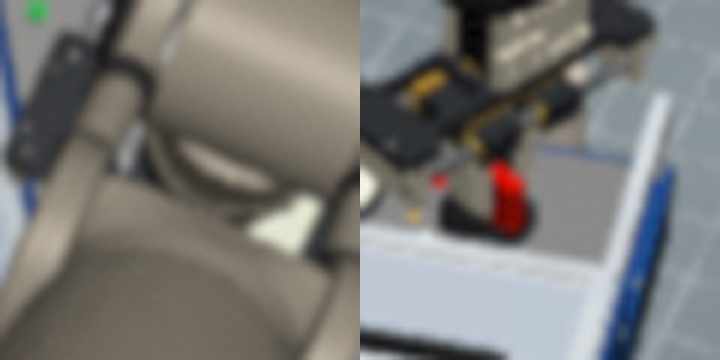

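move_arm:
  deltas:
    - {"x": 0,"y": 0,"z": 0,"wx": 0,"wy": 0,"wz": 0,"hand": 0}
    - {"x": 0,"y": 0,"z": 0,"wx": 0,"wy": 0,"wz": 0,"hand": 0}
    - {"x": 0,"y": 0,"z": 0,"wx": 0,"wy": 0,"wz": 0,"hand": 0}

```text
time: 10.62
tool_pos: [0.5354, -0.1679, 0.0836]
tool_rot: [3.141, -0.0, 2.684]
contact_force: [-0.8, 5.7, 6.3]
opening: 0.0141
```

```bash
python3 -c "
from h import *
s=monitor.observe();print(s['tool_rot'],s['torque'],s['opening'],s['qvel'].round(3));robot.hand_in()"
```

```text
[ 3.14056770e+00 -9.32452286e-05  2.68415833e+00] [0.81613746 0.07227668 0.23601131] 0.014063905941313598 [ 0.002  0.    -0.001  0.     0.002  0.002]
the job is handed in; nothing more can be done
```

I slid the guard shut by its handle, then gripped the dial, turned it clockwise to the third notch, and handed in at about 10.6 s with the gripper still holding it.

- **Guard:** it stopped against its end stop after about 132 mm of travel, with the force rising to about 30 N. The picture after release showed it shut over the bottle. The travel is 8 mm less than the 140 mm you gave for fully open. The dial position worked out from the shut handle matched the camera to about 3 mm, so I took it that the guard started slightly short of fully open.
- **Dial:** the tool turned about 1.21 rad. The last reading showed about 0.24 N m of moment about the vertical, close to the spring's 0.2 N m at the third notch. The fingers were on the 14 mm blade at a 50 N grip setting, and the joints were still.
- **Other objects:** I touched nothing else on purpose, and the contact forces gave no sign of it. I did not check the positions of the tray, its contents or the other loose items in a final picture.
- **View of the dial:** at the end the arm hid the dial from the top camera, so the final angle rests on the tool's reading and the side view.

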